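# Pop the cover of the bolt sample unit with the release rod

## Task

Open the cream bench unit: pick up the thin release rod from the black mat, push its tip through the small round hole in the unit's front face (the side with the rocker switch and vent slots) to trip the spring latch inside, so that the cover springs open. Then pull the rod out and lay it back down flat on the mat without dropping it. Leave the other tools and parts where they are and leave the cover open.

Things in the scene. Friction and masses are not known exactly. Their poses are not given: they have to be found in the camera images.
- rod_center (a point): the release rod, lying on the mat: a square wooden handle 80 mm long, 20 x 20 mm, with a straight thin steel rod 6 mm in diameter standing 110 mm out of the middle of one end; 0.09 kg. Point at the centre of the handle, on the rod's centre line (10 mm above the mat when it lies flat); x axis along the rod towards its tip
- rod_tip (a point): the end of the thin rod, on its centre line, 150 mm from the handle's centre; same axes
- hole (a point): centre of the round access hole, on the outer surface of the unit's front face: 14 mm in diameter through a 4 mm sheet, 65 mm above the table, 40 mm left of the middle of the face (as one looks at that face). x axis = horizontal, straight into the hole (the direction to push), y to the left along the face, z up. Behind the hole, 30 mm in from the outer surface, is the latch's strike plate (36 x 36 mm)
- unit: the bench unit, a fixed cream metal box 160 mm deep (x), 200 mm wide (y), 114 mm high with a flat metal cover; origin at the centre of its underside, x into the unit from its front face, which is turned to the left of and partly away from the robot (towards the mat side). A rocker switch, vent slots and screws on its front do nothing here
- latch (a joint): travel of the hidden latch, m: 0 at rest, grows as it is pushed in by the rod; spring-loaded (2 N at first, 6 N at the end stop at 0.016), frees the cover beyond about 0.007 and springs back to 0 when the rod is withdrawn
- lid_edge (a point): middle of the front edge of the unit's cover, above the front face: 112 mm above the table when shut. The cover is hinged along the opposite (back) edge, 160 mm away; when the latch is tripped its own spring swings this edge up and back to 264 mm above the table (1.25 rad) in about a second, and keeps it there
- mat: black ribbed rubber mat fixed on the table, 240 (its x) x 400 (its y) x 3 mm; origin at the centre of its underside
- driver_center (a point): the other hand tool, a nut driver: same wooden handle as the release rod but a thick shaft, 12 mm, ending in a 19 mm socket (too thick for the hole); lies on the mat. Point at the centre of its handle, x along the shaft
- bolt_a_center (a point): hex bolt, shank 18 mm, standing head-down, 66 mm tall, on the mat; its centre
- bolt_b_center (a point): hex bolt, shank 16 mm, standing head-down, 55 mm tall, on the mat; its centre
- nut_center (a point): steel hex nut 32 mm across corners, 14 mm thick, flat on the mat; its centre
- plate_center (a point): steel bar 70 x 30 x 12 mm lying on the mat; its centre
- block_center (a point): dark steel block 60 x 45 x 50 mm high on the table beyond the bench unit; its centre
- tin_center (a point): small open metal bowl 80 mm across, 35 mm high, on the table beyond the bench unit; its centre
- rod: the release rod as a whole; origin at the middle of the handle's underside, x along the rod towards its tip
Things that resemble listed ones, but are neither listed nor needed, are in the scene too. Leave any blue or red look-alike of the rod alone.

How it is judged (in metres and radians):
On the way, in this order (a step that is already met when the one before it is completed fails the run):
1. the latch is pushed in by the release rod, its tip through the access hole (value of joint latch above 0.005 m and x of rod_tip in the frame of hole above 0.03 m and y of rod_tip in the frame of hole between -0.008 and 0.008 m and z of rod_tip in the frame of hole between -0.008 and 0.008 m), for 0.02 s.
2. the cover has sprung open (height (world z) of lid_edge above 0.24 m), for 0.1 s.
3. the rod is brought down to the mat while still held (handle centre within 35 mm of the table) (x of rod_center in the frame of mat between -0.12 and 0.12 m and y of rod_center in the frame of mat between -0.2 and 0.2 m and height (world z) of rod_center below 0.035 m and contact force between rod and the fingers above 0.3 N), for 0.02 s.
At the end, for the whole second after the job is handed in: the cover stands open (its front edge over 240 mm above the table), the latch is back at rest (under 3 mm), and the release rod lies flat and still on the mat: handle centre over the mat and less than 22 mm above the table, tip less than 35 mm above it (height (world z) of lid_edge above 0.24 m and value of joint latch below 0.003 m and x of rod_center in the frame of mat between -0.12 and 0.12 m and y of rod_center in the frame of mat between -0.2 and 0.2 m and height (world z) of rod_center below 0.022 m and height (world z) of rod_tip below 0.035 m and linear speed of rod below 0.02 m/s); the robot touches nothing.
It fails at once if one of the other tools and parts is moved more than 30 mm (distance of any of driver_center, bolt_a_center, bolt_b_center, nut_center, plate_center, block_center, tin_center from where it was at the start of the episode above 0.03 m).
It also fails if it takes over 59 s, if anything falls off the work surface, if the arm or the gripper's body presses on something with over 40 N, if the wrist force passes 120 N, or if a joint passes its speed limit or range.

## Robot

A 6-joint arm with a two-finger parallel gripper is mounted at the origin on the work surface. World frame = base frame: x ahead of the robot, y to its left, z up, the work surface at z = 0. Lengths are in mm, angles in rad, forces in N, time in s.
With the tool pointing down it reaches from about 275 to 750 mm from the base axis. Payload 10.2 kg.
Tool frame: the origin (TCP) lies midway between the tips of the shut fingers; the grasp point (between the pads) lies 19 mm behind it (ctrl.hold_point_z is the distance from the TCP to the grasp point, in mm); z points along the fingers, y is the direction in which the jaws open and shut (so a half turn about z gives the same grasp; the last joint's range is limited). The gripper opens to 85 mm and grips with 20 to 120 N. Pads are 22 mm wide; open, the fingers measure 114 mm over their backs; the gripper's body (76 mm by 85 mm) begins 54 mm behind the grasp point. The pads swing forward as they close: fully open they stand 13 mm farther back than shut.
Start: joints at [0.884, 0.313, 1.498, -0, 1.331, -0.223], TCP at [234.872, 469.539, 231.294] pointing down, gripper open.
Joint ranges: [-2.94, 2.94], [-0.97, 2.17], [0.19, 2.56], [-1.23, 4.37], [0.02, 3.11], [-2.88, 2.88]. Speed limits (rad/s): [2.39, 2.39, 3.01, 3.14, 3.14, 3.14].

## Interface

Orientations are given as a unit quaternion [w, x, y, z].
In Python, from rig import ctrl, capture, get_calibration, ticket, search_frame, outline_of gives the robot as it stands. The module is installed in compiled form; this text tells all that it offers.
- The arm moves only by the tool servo_tool, never from a script. Its argument "motion" is a list of rows, each an object with "dr": the turn, a rotation vector about the tool's x, y, z in units of 10 degrees (1.0 is 10 degrees), a list of three; "delta_pos": the shift along the tool's x, y, z in units of 50 mm (1.0 is 50 mm), a list of three; "hand": the opening, from 0 (shut) to 1 (fully open). In form: [{"dr": [ax, ay, az], "delta_pos": [x, y, z], "hand": hand}, ...]. A call has 1 to 20 rows; each row shifts and turns the pose as measured when the row begins, along the tool's axes as they then stand; what a row does not reach is not made up. A row lasts 1/8 s, in which the tool goes at most 62.5 mm and 10.7 degrees, less where a joint would pass 70% of its speed; a pose out of reach is approached as far as the arm can. A call is refused whole if a number of a shift passes 1 or a number of a turn 1, either way. A call with a gripper value outside its range is refused whole. The fingers move at their own pace and stop on an object; "squeeze" is the grip in N (left out, the last holds). Time passes only in rows, so rows that do not move let the fingers close. It gives the time, the measured TCP pose, the force and the opening at its end, in the units of the state.
- ctrl.sense(): the state, without advancing time (a new reading comes with each control period).
- capture(name): name is "scene" or "top" or "wrist"; returns (picture, depth): 384x512x3 uint8, red, green, blue; 384x512 float32, mm along the optical axis (not along the pixel's ray), 0 where there is no reading.
- get_calibration(name): a dict with "camera_matrix" (3x3 intrinsics, pixels), "T" (4x4, takes a point from camera to world coordinates). Camera axes: x right, y down, z forward; pixel columns grow to the right and rows downward; lengths in mm; the calibration is good to about 2 mm. A picture is of the moment at which its call begins: read the wrist's pose just before it. get_calibration takes no time and is no camera call; for the wrist camera it gives the pose at the moment of the call.
- ticket.finish_job(): hands the job in, once; it reports no verdict.
Trained networks look in the newest picture that a camera, given by its name, has taken for a name from the list of things; names that differ only in an ending like _2 or _b are one class to them, and where a whole thing is asked for, a point or a joint stands for the part that bears it (a point fixed in the world has none). Each returns a list of dicts, best first, with "score" (0 to 1); they miss things now and then, are a little off and sometimes report something else, mostly with a low value. They report only what shows in the picture. A call takes as long as a camera call. They do not tell look-alikes from the thing itself.
- search_frame(camera, label): "bbox" ([left, top, right, bottom] in pixels, round what is visible of it).
- outline_of(camera, label): "pixels" (384x512 bool, what is visible of it) and "bbox" ([left, top, right, bottom] in pixels, round what is visible of it).
The state is a dict: "time_s": time; "joints": joint angles; "dq": joint speeds; "tau": joint torques, N m; "eef_pos": TCP position; "ee_rot": TCP orientation; "force": force on the tool from outside, world axes, zero at the start; "wrist_torque": the same for the moment, N m; "grip_width": opening from 0.0 (shut) to 1.0 (fully open).
Only numpy, scipy, OpenCV 4.12 (cv2) and the standard library are available. Lean on these libraries where they do the work, as an engineer would, in place of code of your own. Each camera call takes 0.05 s, during which the arm holds its last target.

## Working session

There is one attempt and no reset: what is moved stays moved. The work goes in short steps, Python scripts to look and compute and a tool call to move; the robot and the scene stay as the last step left them, time stands still between calls to the robot, and variables do not carry over. Pictures are saved under pics/ and viewed, and the job is handed in when it is done.

Besides the shell and the picture viewer there is one more tool, called after "Emit:" in YAML: its name, and indented under it one key for each argument. servo_tool: Moves the arm, as the interface text tells. Its arguments: {"type":"object","properties":{"motion":{"type":"array"},"squeeze":{"type":"number"}},"required":["motion"]}

```bash
mkdir -p pics; ls
cat > h.py <<'E'
import numpy as np, cv2
from rig import ctrl, capture, get_calibration, ticket, search_frame, outline_of
def save(n,p): cv2.imwrite('pics/'+n+'.png',cv2.cvtColor(p,cv2.COLOR_RGB2BGR))
def world(cal,u,v,d):
    K=np.array(cal['camera_matrix']);T=np.array(cal['T'])
    p=np.array([(u-K[0,2])/K[0,0]*d,(v-K[1,2])/K[1,1]*d,d,1.])
    return (T@p)[:3]
def onz(cal,u,v,z):
    K=np.array(cal['camera_matrix']);T=np.array(cal['T'])
    r=T[:3,:3]@np.array([(u-K[0,2])/K[0,0],(v-K[1,2])/K[1,1],1.])
    return T[:3,3]+r*(z-T[2,3])/r[2]
def proj(cal,p):
    K=np.array(cal['camera_matrix']);T=np.linalg.inv(np.array(cal['T']))
    q=K@(T@np.append(p,1))[:3]; return q[:2]/q[2]
E
python3 - <<'E'
from h import *
for c in('scene','top'):
    p,d=capture(c); save(c+'0',p); np.savez(f'{c}0.npz',p=p,d=d); print(c,np.round(get_calibration(c)['T'],3).tolist())
    for l in ('rod','unit','hole','driver_center','lid_edge','mat'):
        print(l,[(np.round(x['bbox']).tolist(),round(x['score'],2)) for x in search_frame(c,l)][:5])
print(ctrl.sense(), ctrl.hold_point_z)
E
```

```text
pics
scene [[-0.745, 0.343, -0.572, 1197.89], [0.667, 0.397, -0.631, 694.445], [0.011, -0.852, -0.524, 706.217], [0.0, 0.0, 0.0, 1.0]]
rod [([331.0, 230.0, 387.0, 271.0], 0.93), ([423.0, 282.0, 438.0, 346.0], 0.93), ([166.0, 240.0, 227.0, 265.0], 0.8), ([262.0, 250.0, 271.0, 270.0], 0.45), ([199.0, 148.0, 267.0, 205.0], 0.36)]
unit [([201.0, 147.0, 269.0, 204.0], 0.55)]
hole [([202.0, 150.0, 269.0, 204.0], 0.56)]
driver_center [([290.0, 244.0, 347.0, 294.0], 0.92)]
lid_edge [([198.0, 147.0, 262.0, 172.0], 0.98), ([166.0, 157.0, 184.0, 176.0], 0.5), ([290.0, 252.0, 349.0, 291.0], 0.22)]
mat [([244.0, 214.0, 418.0, 326.0], 0.81)]
top [[0.019, -0.991, 0.134, 353.489], [-1.0, -0.02, -0.001, -2.794], [0.004, -0.134, -0.991, 1521.127], [0.0, 0.0, 0.0, 1.0]]
rod [([225.0, 119.0, 283.0, 146.0], 0.8), ([129.0, 234.0, 191.0, 239.0], 0.75), ([81.0, 212.0, 101.0, 239.0], 0.65)]
unit [([274.0, 177.0, 362.0, 264.0], 0.85), ([126.0, 226.0, 162.0, 234.0], 0.35)]
hole [([272.0, 177.0, 363.0, 262.0], 0.63)]
driver_center [([133.0, 183.0, 192.0, 192.0], 0.72)]
lid_edge [([278.0, 177.0, 360.0, 264.0], 0.55)]
mat [([123.0, 140.0, 209.0, 276.0], 0.78)]
{'time_s': 0.7, 'joints': array([ 8.83568858e-01,  3.12871516e-01,  1.49770667e+00,  2.71207482e-05,
        1.33100402e+00, -2.23418336e-01]), 'dq': array([-8.41085480e-04,  2.98367867e-04, -7.84099096e-04,  5.40022420e-04,
        7.12230274e-04,  5.38354461e-05]), 'tau': array([-2.29515035e-04, -4.12119198e+01, -2.59867519e+01, -2.45415004e-04,
        5.28370019e-04, -3.14153976e-05]), 'eef_pos': array([234.87824713, 469.53205015, 231.30624387]), 'ee_rot': array([-9.53328639e-06,  2.29834655e-01,  9.73229691e-01,  1.04840054e-05]), 'force': array([ 0.24549929, -0.57007953,  0.5538438 ]), 'wrist_torque': array([0.01441695, 0.00438051, 0.01950492]), 'grip_width': 0.999567668645376} 18.700000000000003
```

Run:
```python
from h import *
for c,b in(('scene',(150,130,450,355)),('top',(60,100,380,300))):
    p=np.load(c+'0.npz')['p']; q=p[b[1]:b[3],b[0]:b[2]]
    f=800/q.shape[1]; save(c+'0c',cv2.resize(q,None,fx=f,fy=f,interpolation=cv2.INTER_CUBIC)); print(f)
```

```text
2.6666666666666665
2.5
```

View pics/scene0c.png

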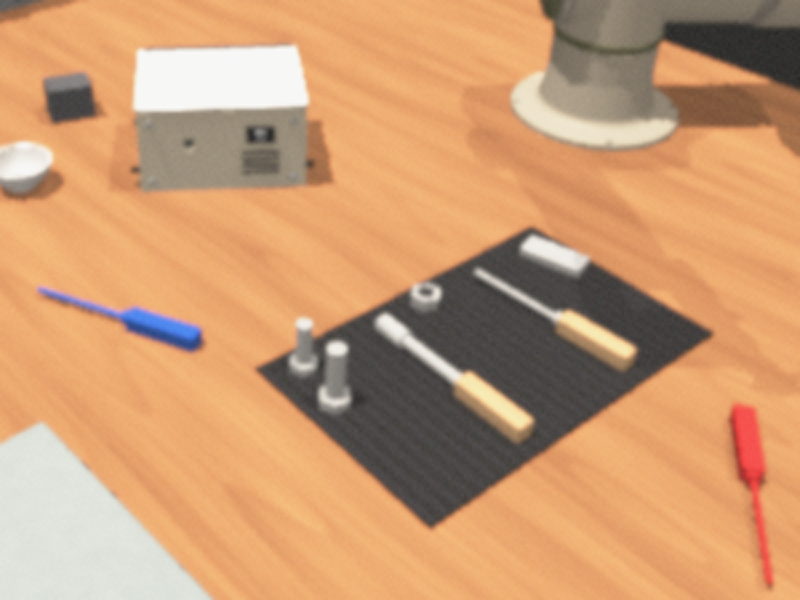

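View pics/top0c.png

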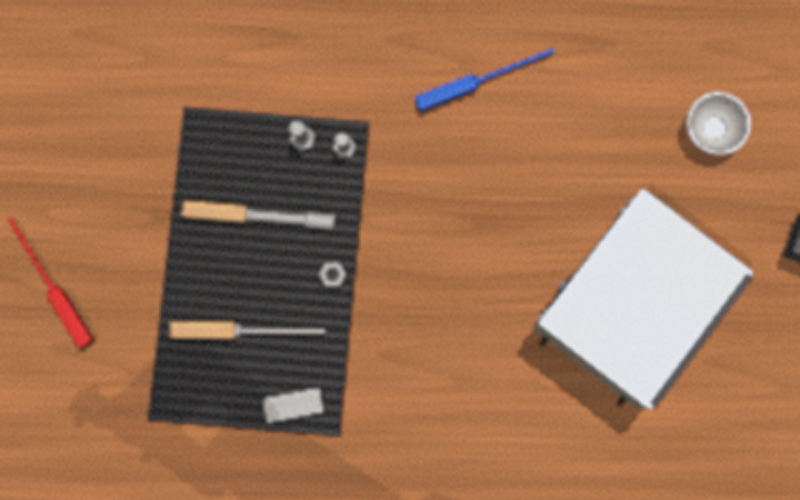

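The scene picture shows four candidates for the rod:
- Wooden handle with a thin shaft: scene about (370,255), top about (155,232).
- Wooden handle with a thick shaft and socket, the driver: scene (320,270), top (162,187).
- Blue look-alike: top (253,132).
- Red look-alike: top (90,226).

I choose the thin wooden one. The hole is at about scene (220,183).

Run:
```python
from h import *
t=np.load('top0.npz');s=np.load('scene0.npz')
ct,cs=get_calibration('top'),get_calibration('scene')
print(ct['camera_matrix'][0],cs['camera_matrix'][0])
# rod crops
for n,a,b,f in(('top',t,(120,220,200,245),10),('scene',s,(320,220,400,280),10),('scene',s,(190,140,280,207),8.8)):
    q=a['p'][b[1]:b[3],b[0]:b[2]]; save(f'crop_{n}_{b[0]}',cv2.resize(q,None,fx=f,fy=f,interpolation=cv2.INTER_CUBIC))
# rod from top: mask by thresholds in strip
p=t['p'].astype(int)
for v in range(226,240):
    print(v,' '.join(f'{p[v,u].sum()//3:3d}' for u in range(124,196,3)))
for u,v in((128,232),(153,232),(190,232)): print(onz(ct,u,v,13).round(1))
# unit from depth
d=s['d']
for (u,v) in((220,183),(210,190),(230,190),(260,190),(220,160),(250,155)): print(u,v,d[v,u],world(cs,u,v,d[v,u]).round(1))
# front plane fit
P=np.array([world(cs,u,v,d[v,u]) for u in range(206,262,2) for v in range(174,196,2) if d[v,u]>0])
c=np.median(P,0);
for _ in range(5):
    U,S,V=np.linalg.svd(P-P.mean(0)); n=V[2]; r=(P-P.mean(0))@n; P=P[abs(r)<max(2*r.std(),1)]
print(len(P),P.mean(0),n,r.std())
```

```text
[483.92494728   0.         238.36932296] [402.35150657   0.         258.47458124]
226  65  45  40  44  48  47  50  51  52  62  64  68  69  65  67  65  60  54  49  54  47  46  48  46
227  65  55  55  45  52  50  50  48  49  53  45  52  53  66  68  62  70  69  70  65  60  57  53  50
228  65  74 102  99 101  99 102  99  97  91  48  43  46  48  52  57  57  65  65  62  64  73  71  63
229  62  88 163 159 171 167 168 165 159 158 103  51  49  50  41  44  48  49  49  54  60  63  70  67
230  49  83 179 175 178 179 178 177 177 173 146  73  77  73  65  63  62  56  57  58  61  54  52  51
231  53  81 172 169 174 173 176 179 173 173 164 127 125 129 122 125 120 116 114 118 116 114  59  48
232  61  84 171 170 170 172 172 175 170 171 174 158 164 166 165 167 168 167 167 168 168 171  87  52
233  57  85 170 169 170 172 172 173 174 175 153  98  99 103 104 103 108 109 109 113 113 118  80  68
234  49  75 149 152 155 155 159 160 163 163 108  52  45  45  42  47  46  49  48  46  51  50  63  70
235  40  46  84  89  89  92  91  95  99 103  74  63  55  65  53  52  49  46  42  39  38  41  53  55
236  48  40  38  36  31  43  34  42  48  51  57  61  66  65  65  66  62  62  60  53  51  50  51  46
237  59  50  50  42  45  41  38  45  42  38  44  45  50  56  58  65  68  64  66  71  64  60  61  54
238  54  57  53  56  51  54  55  55  52  44  43  49  49  46  48  47  50  54  59  66  66  67  72  68
239  42  41  49  52  58  56  61  62  66  64  56  56  54  48  44  47  44  45  47  51  43  60  62  67
[424. 336.  13.]
[425.5 258.4  13. ]
[427.7 143.5  13. ]
220 183 1298.5142 [ 535.9 -220.9   53. ]
210 190 1275.5725 [ 578.8 -217.    45.3]
230 190 1275.1726 [ 531.8 -174.5   46.2]
260 190 1294.1766 [ 449.9 -123.1   37.4]
220 160 1301.909 [ 508.7 -252.8  114.7]
250 155 1336.2041 [ 410.6 -217.9  114.3]
246 [ 519.27927933 -174.87775835   63.54341709] [-0.60781381 -0.79407729 -0.00190731] 1.5564353351850302
```

View pics/crop_scene_190.png

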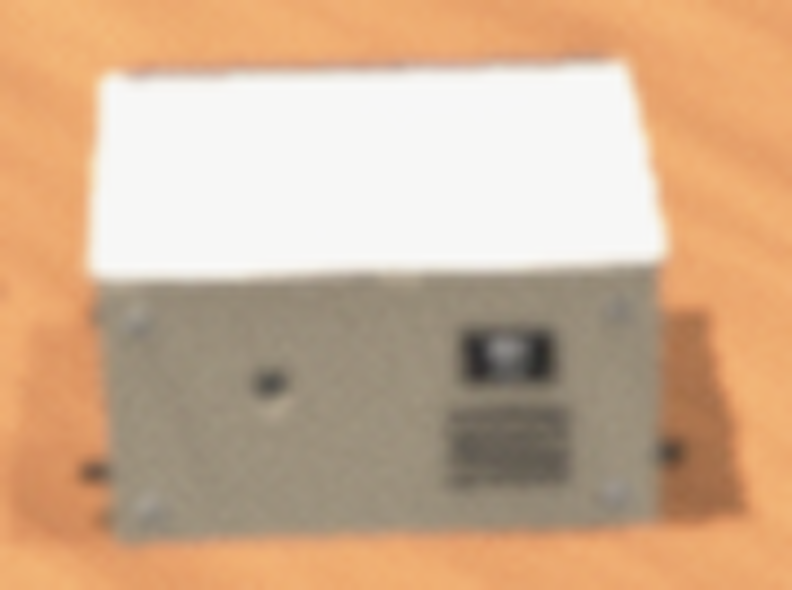

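View pics/crop_scene_320.png

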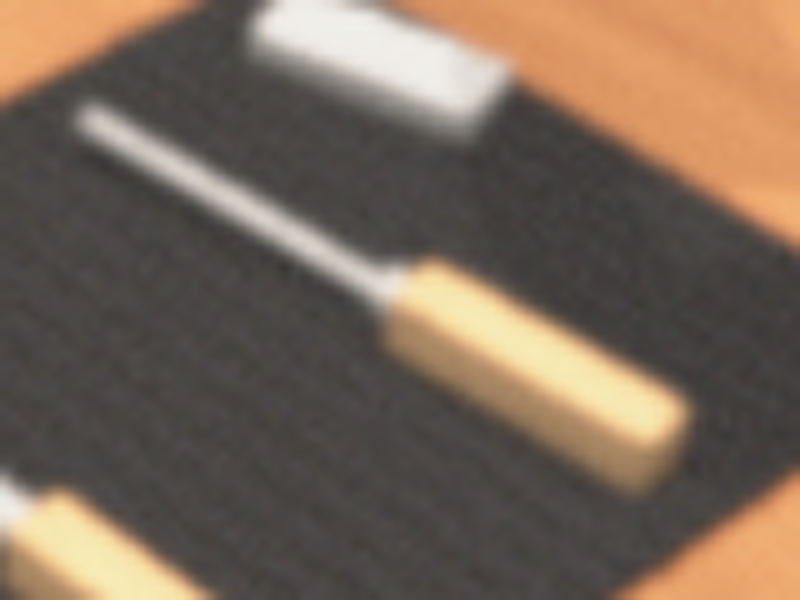

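The crop confirms the choice: a plain thin shaft without a socket, tip at scene (328,231) and handle around (374,255). The hole is at scene (220.6,183.4).

```bash
cat >> h.py <<'E'
from scipy.spatial.transform import Rotation as R
def pose():
    s=ctrl.sense(); q=s['ee_rot']; return np.array(s['eef_pos']),R.from_quat([q[1],q[2],q[3],q[0]])
def down(ang): # tool z down, tool x at world angle ang(deg)
    a=np.radians(ang); x=np.array([np.cos(a),np.sin(a),0]);z=np.array([0,0,-1.]);return R.from_matrix(np.c_[x,np.cross(z,x),z])
def plan(tp,tr,n,hand=1.):
    """n rows"""
    p,r=pose(); rv=(r.inv()*tr).as_rotvec(); tp=np.array(tp,float)
    print('tot shift tool mm',r.inv().apply(tp-p).round(1),'turn deg',np.degrees(rv).round(2))
    for i in range(n):
        ri=r*R.from_rotvec(rv*i/n)
        print((np.degrees(rv)/n/10).round(3).tolist(),(ri.inv().apply((tp-p)/n)/50).round(3).tolist())
E
python3 - <<'E'
from h import *
t=np.load('top0.npz');ct,cs=get_calibration('top'),get_calibration('scene')
p=t['p'].astype(int); 
g=p.sum(2)/3
# handle: orange mask
m=np.zeros(g.shape,bool); m[222:242,122:158]=(p[...,0]-p[...,2])[222:242,122:158]>60
ys,xs=np.nonzero(m); print(xs.min(),xs.max(),ys.min(),ys.max(),xs.mean(),ys.mean())
print('handle c',onz(ct,xs.mean(),ys.mean(),22))
m=np.zeros(g.shape,bool); m[228:237,162:186]=g[228:237,162:186]>100
ys,xs=np.nonzero(m); k=np.polyfit(xs,ys,1); 
a=onz(ct,160,np.polyval(k,160),14);b=onz(ct,189.5,np.polyval(k,189.5),14);print(a,b,np.degrees(np.arctan2(*(b-a)[1::-1])))
n=np.array([.6078,.7941,0]);P0=np.array([519.28,-174.88,63.5])
T=np.array(cs['T']);K=np.array(cs['camera_matrix'])
r=T[:3,:3]@np.array([(220.6-K[0,2])/K[0,0],(183.4-K[1,2])/K[1,1],1]); h=T[:3,3]+r*((P0-T[:3,3])@n)/(r@n); print('hole',h)
# corners of the lid from top at z=114
for u,v in((60+643/2.5,100+189/2.5),(60+538/2.5,100+325/2.5),(60+650/2.5,100+408/2.5),(60+751/2.5,100+271/2.5)): print(onz(ct,u,v,114).round(1))
plan([425,296,140],down(91),7)
E
```

```text
122 153 222 237 138.1931818181818 231.07386363636363
handle c [427.02249531 302.65665239  22.        ]
[425.86964743 236.48953596  14.        ] [427.6599743  144.92171496  14.        ] -88.87990012028062
hole [ 549.93127153 -198.34032343   66.76015156]
[ 596.  -235.8  114. ]
[ 433.4 -113.4  114. ]
[ 340.5 -243.2  114. ]
[ 501.3 -361.9  114. ]
tot shift tool mm [-247.7  -70.1   91.3] turn deg [ 0.   -0.   62.43]
[0.0, -0.0, 0.892] [-0.708, -0.2, 0.261]
[0.0, -0.0, 0.892] [-0.73, -0.088, 0.261]
[0.0, -0.0, 0.892] [-0.735, 0.026, 0.261]
[0.0, -0.0, 0.892] [-0.722, 0.14, 0.261]
[0.0, -0.0, 0.892] [-0.692, 0.25, 0.261]
[0.0, -0.0, 0.892] [-0.645, 0.354, 0.261]
[0.0, -0.0, 0.892] [-0.582, 0.45, 0.261]
```

Emit:
servo_tool:
  motion:
    - {"dr": [0,0,0.89],"delta_pos": [-0.71,-0.2,0.26],"hand": 1}
    - {"dr": [0,0,0.89],"delta_pos": [-0.73,-0.09,0.26],"hand": 1}
    - {"dr": [0,0,0.89],"delta_pos": [-0.735,0.03,0.26],"hand": 1}
    - {"dr": [0,0,0.89],"delta_pos": [-0.72,0.14,0.26],"hand": 1}
    - {"dr": [0,0,0.89],"delta_pos": [-0.69,0.25,0.26],"hand": 1}
    - {"dr": [0,0,0.89],"delta_pos": [-0.645,0.35,0.26],"hand": 1}
    - {"dr": [0,0,0.89],"delta_pos": [-0.58,0.45,0.26],"hand": 1}
    - {"dr": [0,0,0],"delta_pos": [0,0,0],"hand": 1}

```text
time_s: 1.7
eef_pos: [428.6, 289.0, 138.0]
ee_rot: [-0.0, 0.712, 0.702, 0.001]
force: [-1.3, 0.3, 0.2]
grip_width: 0.996
```

Run:
```python
from h import *
print(pose()[0])
p,d=capture('wrist'); c=get_calibration('wrist'); save('w1',p); np.savez('w1.npz',p=p,d=d,T=c['T'],K=c['camera_matrix'])
print(np.round(c['T'],2).tolist(),c['camera_matrix'][0])
plan([426,296,140],down(91),3)
```

```text
[428.59193241 289.03918638 138.04693822]
[[1.0, -0.01, -0.0, 429.44], [-0.01, -0.95, -0.3, 368.77], [0.0, 0.3, -0.95, 281.94], [0.0, 0.0, 0.0, 1.0]] [336.62028188   0.         249.48975054]
tot shift tool mm [ 6.  -2.1 -1.4] turn deg [ 0.12 -0.15 -1.68]
[0.004, -0.005, -0.056] [0.04, -0.014, -0.009]
[0.004, -0.005, -0.056] [0.04, -0.013, -0.009]
[0.004, -0.005, -0.056] [0.04, -0.013, -0.009]
```

View pics/w1.png

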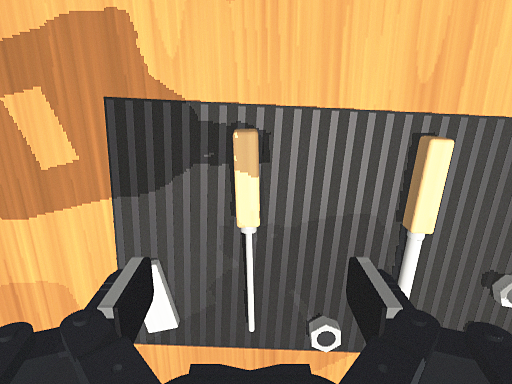

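The wrist picture shows the thin-shaft handle from (246,129) to (249,227) with its tip at (251,331). The driver is to its right at about (430,185). The jaws straddle the rod, clear of the steel bar at (163,310).

Run:
```python
from h import *
w=np.load('w1.npz'); c=dict(T=w['T'],camera_matrix=w['K'])
for n,u,v,z in(('back top',246,129,23),('front top',249,224,23),('shaft start',249,232,15),('tip',251.3,331,15),('bar corner',151,262,15),('bar far',178,327,15)): print(n,onz(c,u,v,z).round(1), w['d'][int(v),int(u)])
plan([426.5,296,30],down(90.6),4)
```

```text
back top [426.7 338.   23. ] 269.27243
front top [428.  259.9  23. ] 278.62497
shaft start [427.8 249.1  15. ] 285.04297
tip [428.8 145.8  15. ] 318.94092
bar corner [340.3 221.   15. ] 306.36765
bar far [359.  151.3  15. ] 334.58575
tot shift tool mm [  5.7  -1.8 108.6] turn deg [ 0.12 -0.15 -1.28]
[0.003, -0.004, -0.032] [0.029, -0.009, 0.543]
[0.003, -0.004, -0.032] [0.029, -0.009, 0.543]
[0.003, -0.004, -0.032] [0.029, -0.008, 0.543]
[0.003, -0.004, -0.032] [0.03, -0.008, 0.543]
```

Emit:
servo_tool:
  motion:
    - {"dr": [0,0,-0.06],"delta_pos": [0.06,-0.02,0.6],"hand": 1}
    - {"dr": [0,0,-0.04],"delta_pos": [0.04,-0.01,0.6],"hand": 1}
    - {"dr": [0,0,-0.03],"delta_pos": [0.04,0,0.6],"hand": 1}
    - {"dr": [0,0,0],"delta_pos": [0,0,0.4],"hand": 1}
    - {"dr": [0,0,0],"delta_pos": [0,0,0.2],"hand": 1}
    - {"dr": [0,0,0],"delta_pos": [0,0,0],"hand": 1}

```text
time_s: 2.5
eef_pos: [424.9, 303.1, 19.0]
ee_rot: [0.001, 0.697, 0.717, 0.005]
force: [0.2, 0.7, -0.4]
grip_width: 0.998
```

Run:
```python
from h import *
p,d=capture('wrist'); save('w2',p)
plan([427.2,297,6],down(91),1)
```

```text
tot shift tool mm [-6.3  1.7 13.4] turn deg [ 0.5  -0.36  0.54]
[0.05, -0.036, 0.054] [-0.126, 0.034, 0.268]
```

View pics/w2.png

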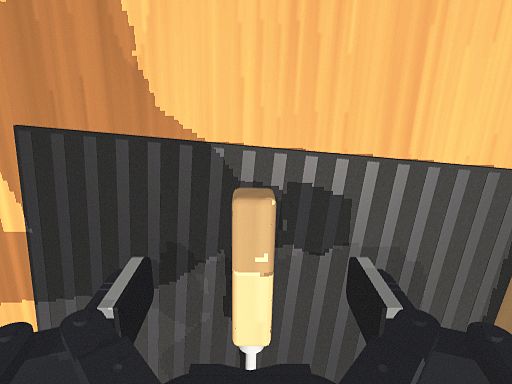

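The jaws straddle the handle, which runs from (254,190) to (250,345). I lower to the mat and close.

Emit:
servo_tool:
  motion:
    - {"dr": [0.05,-0.04,0.05],"delta_pos": [-0.12,0.03,0.15],"hand": 1}
    - {"dr": [0,0,0],"delta_pos": [0,0,0.1],"hand": 1}
    - {"dr": [0,0,0],"delta_pos": [0,0,0],"hand": 0.5}
    - {"dr": [0,0,0],"delta_pos": [0,0,0],"hand": 0.35}
    - {"dr": [0,0,0],"delta_pos": [0,0,0],"hand": 0.35}
  squeeze: 60

```text
time_s: 3.18
eef_pos: [428.1, 297.2, 7.9]
ee_rot: [0.001, 0.701, 0.713, 0.001]
force: [0.6, 0.5, 0.2]
grip_width: 0.379
```

Run:
```python
from h import *
plan([427.2,297,6],down(91),1)
```

```text
tot shift tool mm [-0.2 -0.9  1.9] turn deg [0.14 0.   0.03]
[0.014, 0.0, 0.003] [-0.004, -0.018, 0.037]
```

Emit:
servo_tool:
  motion:
    - {"dr": [0.01,0,0],"delta_pos": [0,-0.02,0.06],"hand": 0.35}
    - {"dr": [0,0,0],"delta_pos": [0,0,0],"hand": 0}
    - {"dr": [0,0,0],"delta_pos": [0,0,0],"hand": 0}
    - {"dr": [0,0,0],"delta_pos": [0,0,0],"hand": 0}
    - {"dr": [0,0,0],"delta_pos": [0,0,0],"hand": 0}
  squeeze: 60

```text
time_s: 3.8
eef_pos: [427.0, 297.3, 4.8]
ee_rot: [0.0, 0.701, 0.713, 0.0]
force: [1.0, 0.0, 0.3]
grip_width: 0.217
```

Emit:
servo_tool:
  motion:
    - {"dr": [0,0,0],"delta_pos": [0,0,-0.3],"hand": 0}
    - {"dr": [0,0,0],"delta_pos": [0,0,-0.6],"hand": 0}
    - {"dr": [0,0,0],"delta_pos": [0,0,-0.7],"hand": 0}
    - {"dr": [0,0,0],"delta_pos": [0,0,-0.7],"hand": 0}
    - {"dr": [0,0,0],"delta_pos": [0,0,0],"hand": 0}

```text
time_s: 4.42
eef_pos: [427.0, 297.4, 127.1]
ee_rot: [0.001, 0.701, 0.713, 0.001]
force: [0.6, 0.5, -1.0]
grip_width: 0.216
```

Run:
```python
from h import *
for cn in('wrist','scene'):
    p,d=capture(cn); c=get_calibration(cn);save(cn+'3',p); np.savez(cn+'3.npz',p=p,d=d,T=c['T'],K=c['camera_matrix'])
print(pose()[0], ctrl.sense()['grip_width'])
q=cv2.imread('pics/scene3.png')[150:350,200:467]; cv2.imwrite('pics/scene3c.png',cv2.resize(q,None,fx=3,fy=3,interpolation=cv2.INTER_CUBIC))
```

```text
[425.69216053 296.81922301 124.2384383 ] 0.2148309237900378
```

View pics/wrist3.png

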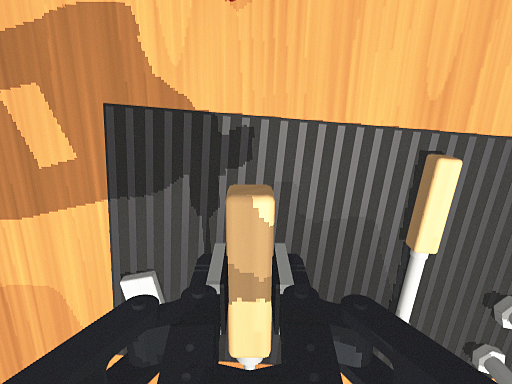

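View pics/scene3c.png

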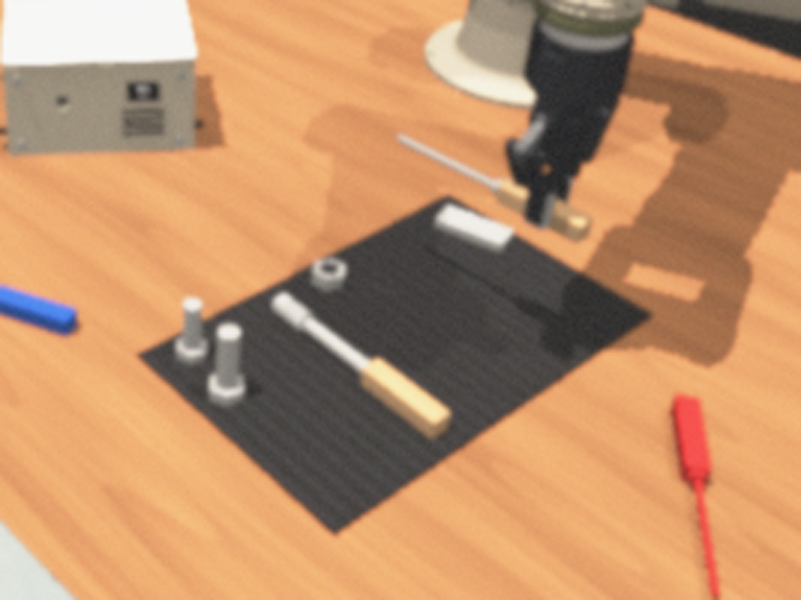

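The rod is held at its middle with the shaft roughly level; in the scene crop its tip is at (400,137). Next I go to the pre-insert pose.

Run:
```python
from h import *
plan([675.5,-31.3,90],down(52.8),11)
```

```text
tot shift tool mm [-332.5  243.9   34.1] turn deg [-0.1   0.1  38.23]
[-0.001, 0.001, 0.348] [-0.605, 0.444, 0.062]
[-0.001, 0.001, 0.348] [-0.577, 0.479, 0.062]
[-0.001, 0.001, 0.348] [-0.546, 0.513, 0.062]
[-0.001, 0.001, 0.348] [-0.514, 0.546, 0.062]
[-0.001, 0.001, 0.348] [-0.48, 0.576, 0.062]
[-0.001, 0.001, 0.348] [-0.445, 0.604, 0.062]
[-0.001, 0.001, 0.348] [-0.407, 0.63, 0.062]
[-0.001, 0.001, 0.348] [-0.368, 0.653, 0.062]
[-0.001, 0.001, 0.348] [-0.328, 0.674, 0.062]
[-0.001, 0.001, 0.348] [-0.287, 0.693, 0.062]
[-0.001, 0.001, 0.348] [-0.244, 0.709, 0.062]
```

Emit:
servo_tool:
  motion:
    - {"dr": [0,0,0.35],"delta_pos": [-0.6,0.44,0.02],"hand": 0}
    - {"dr": [0,0,0.35],"delta_pos": [-0.58,0.48,0.02],"hand": 0}
    - {"dr": [0,0,0.35],"delta_pos": [-0.55,0.51,0.02],"hand": 0}
    - {"dr": [0,0,0.35],"delta_pos": [-0.51,0.55,0.06],"hand": 0}
    - {"dr": [0,0,0.35],"delta_pos": [-0.48,0.58,0.06],"hand": 0}
    - {"dr": [0,0,0.35],"delta_pos": [-0.44,0.6,0.06],"hand": 0}
    - {"dr": [0,0,0.35],"delta_pos": [-0.41,0.63,0.06],"hand": 0}
    - {"dr": [0,0,0.35],"delta_pos": [-0.37,0.65,0.06],"hand": 0}
    - {"dr": [0,0,0.35],"delta_pos": [-0.33,0.67,0.06],"hand": 0}
    - {"dr": [0,0,0.35],"delta_pos": [-0.29,0.69,0.06],"hand": 0}
    - {"dr": [0,0,0.35],"delta_pos": [-0.24,0.7,0.06],"hand": 0}
    - {"dr": [0,0,0],"delta_pos": [0,0,0],"hand": 0}

```text
time_s: 6.02
eef_pos: [669.5, -44.7, 76.8]
ee_rot: [-0.007, 0.901, 0.433, -0.014]
force: [-0.2, 1.8, -0.4]
grip_width: 0.217
```

Run:
```python
from h import *
for cn in('wrist','scene','top'):
    p,d=capture(cn); c=get_calibration(cn);save(cn+'4',p); np.savez(cn+'4.npz',p=p,d=d,T=c['T'],K=c['camera_matrix'])
print(pose()[0], ctrl.sense()['grip_width'])
plan([675.5,-31.3,57],down(52.8),1)
q=cv2.imread('pics/scene4.png')[130:280,190:390]; cv2.imwrite('pics/scene4c.png',cv2.resize(q,None,fx=4,fy=4,interpolation=cv2.INTER_CUBIC))
```

```text
[668.86430751 -41.83955948  78.15991066] 0.21757551012954562
tot shift tool mm [12.8 -0.8 20.9] turn deg [-1.43  1.08 -1.29]
[-0.143, 0.108, -0.129] [0.256, -0.017, 0.419]
```

View pics/wrist4.png

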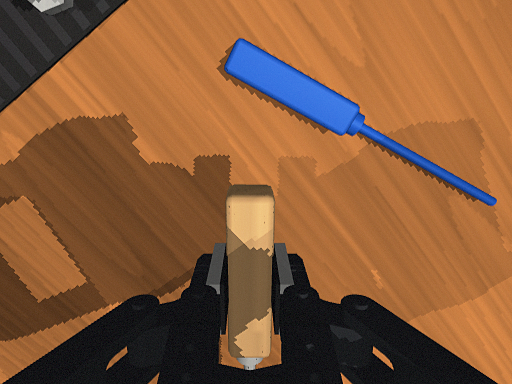

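View pics/scene4c.png

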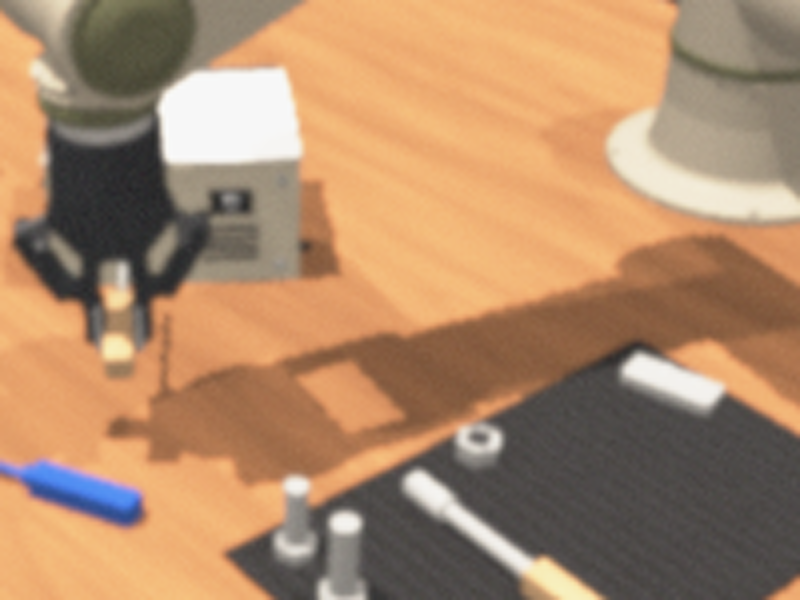

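View pics/top4.png

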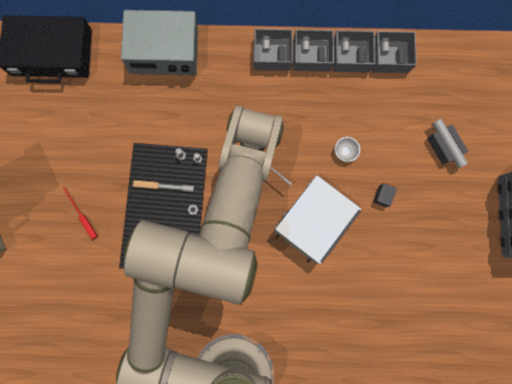

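The held rod's tip shows in the top picture at about (291,184), in front of the unit's face. The scene view of the hole is now blocked by the gripper. I fit the unit's pose from the earlier pictures and check the camera offsets on the rod.

Run:
```python
from h import *
ct,cs=get_calibration('top'),get_calibration('scene')
t0=np.load('top0.npz');t4=np.load('top4.npz');s0=np.load('scene0.npz')
for n,u,v,z in(('tip',328.3,231.6,13),('handle top back mid',320+65.5,220+41.5,23),('handle top front mid',320+41.5,220+28,23)): print('scene',n,onz(cs,u,v,z).round(1))
print('scene hole at z65',onz(cs,220.6,183.4,65).round(1))
for n,a,b,f in(('top0u',t0['p'],(262,165,372,275),7),('top4u',t4['p'],(255,155,345,245),8)):
    save(n,cv2.resize(a[b[1]:b[3],b[0]:b[2]],None,fx=f,fy=f,interpolation=cv2.INTER_CUBIC))
# top fit of lid: bright mask
g=t0['p'].min(2); m=np.zeros(g.shape,np.uint8); m[165:275,262:372]=g[165:275,262:372]>165
n,l,st,cc=cv2.connectedComponentsWithStats(m); k=1+np.argmax(st[1:,4]); 
ys,xs=np.nonzero(l==k); pts=np.array([onz(ct,x,y,114)[:2] for x,y in zip(xs,ys)],np.float32)
r=cv2.minAreaRect(pts); print(r,cv2.boxPoints(r),len(pts)*(3.0)**2)
```

```text
scene tip [428.7 145.5  13. ]
scene handle top back mid [427.5 331.4  23. ]
scene handle top front mid [429.  258.5  23. ]
scene hole at z65 [ 548.1 -200.8   65. ]
((469.6329345703125, -237.2703094482422), (161.87120056152344, 202.0971221923828), 53.19611740112305) [[ 340.23755 -241.53873]
 [ 502.05484 -362.61066]
 [ 599.0283  -233.00189]
 [ 437.21103 -111.92996]] 33633.0
```

View pics/top4u.png

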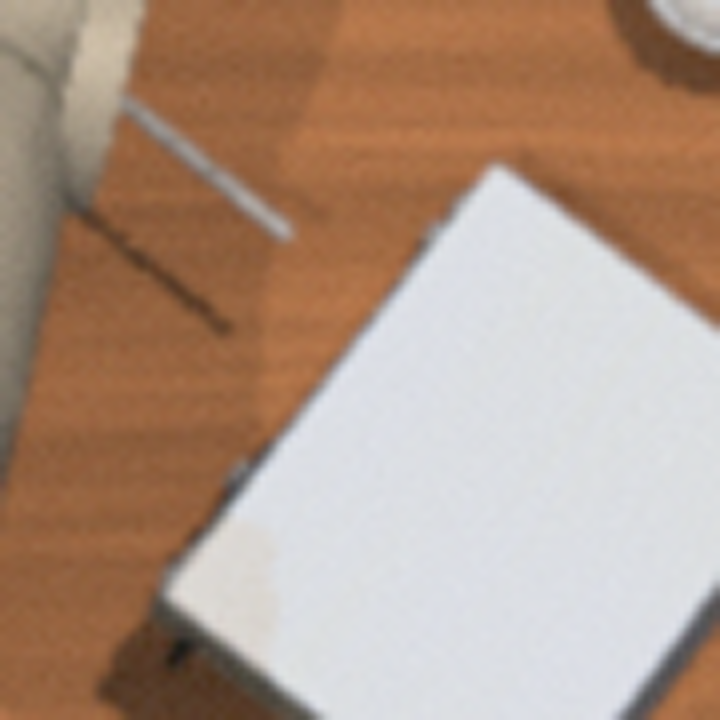

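View pics/top0u.png

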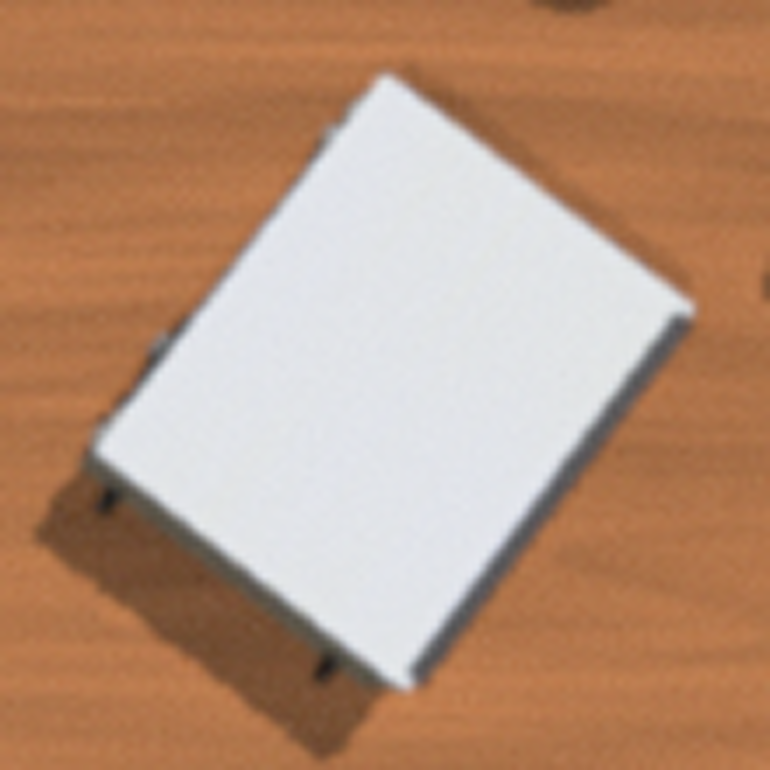

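Run:
```python
from h import *
cs=get_calibration('scene')
for z in (130,132.4,135): print(z,proj(cs,[428.7,146.5,z]).round(1))
print('rest',proj(cs,[428.7,146.5,13]).round(1))
s3=np.load('scene3.npz')['p']; s0=np.load('scene0.npz')['p']
save('tip3',cv2.resize(s3[185:215,320:360],None,fx=16,fy=16,interpolation=cv2.INTER_CUBIC))
save('tip0',cv2.resize(s0[220:250,320:360],None,fx=16,fy=16,interpolation=cv2.INTER_CUBIC))
plan([657.5,-54.1,57],down(53.2),3)
```

```text
130 [333.  197.1]
132.4 [333.1 196.3]
135 [333.2 195.5]
rest [328.6 231.8]
tot shift tool mm [-16.3  -0.7  21.5] turn deg [-1.44  1.08 -1.69]
[-0.048, 0.036, -0.056] [-0.108, -0.005, 0.143]
[-0.048, 0.036, -0.056] [-0.109, -0.007, 0.143]
[-0.048, 0.036, -0.056] [-0.11, -0.009, 0.142]
```

View pics/tip3.png

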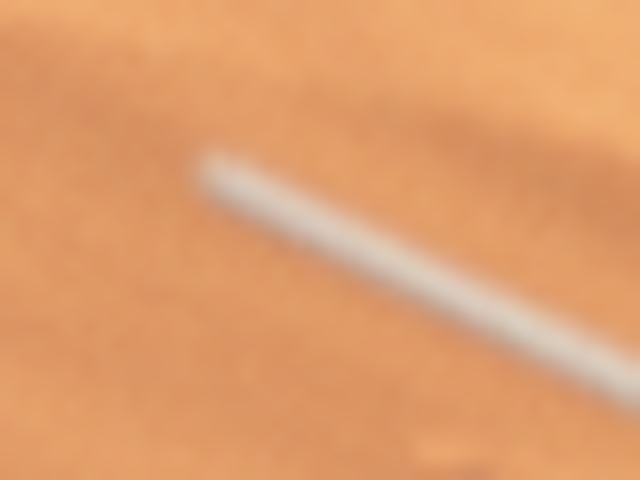

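View pics/tip0.png

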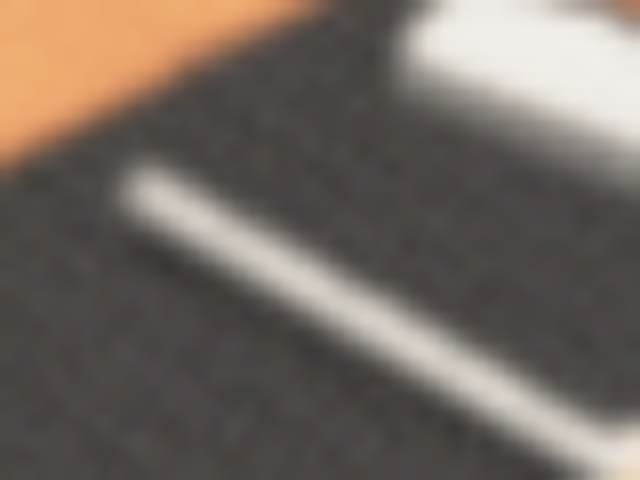

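The lifted tip matches a level rod to within about 2 mm. I move to the pose 30 mm short of the face.

Emit:
servo_tool:
  motion:
    - {"dr": [-0.05,0.04,-0.06],"delta_pos": [-0.11,0,0.14],"hand": 0}
    - {"dr": [-0.05,0.04,-0.06],"delta_pos": [-0.11,-0.01,0.14],"hand": 0}
    - {"dr": [-0.04,0.03,-0.05],"delta_pos": [-0.1,-0.01,0.14],"hand": 0}
    - {"dr": [0,0,0],"delta_pos": [0,0,0],"hand": 0}
    - {"dr": [0,0,0],"delta_pos": [0,0,0],"hand": 0}

```text
time_s: 6.8
eef_pos: [655.9, -52.7, 56.0]
ee_rot: [-0.0, 0.893, 0.45, 0.001]
force: [-0.3, 0.2, -0.8]
grip_width: 0.222
```

Run:
```python
from h import *
p,d=capture('top'); ct=get_calibration('top'); np.savez('top5.npz',p=p,d=d)
b=(255,155,345,245); save('top5u',cv2.resize(p[b[1]:b[3],b[0]:b[2]],None,fx=8,fy=8,interpolation=cv2.INTER_CUBIC))
pp,r=pose(); print(pp,r.as_matrix().round(4).tolist())
plan([657.5,-54.1,57],down(53.2),1)
rc=r.apply([0,0,-8.2])+pp; tip=rc-150*r.as_matrix()[:,0]; print('tip',tip,'px',proj(ct,tip))
H=np.array([549.7,-198.3,65]); X=np.array([-.599,-.8007,0]);Y=np.array([.8007,-.599,0]); e=tip-H; print('in hole',e@X,e@Y,e[2])
```

```text
[655.82337682 -52.67045981  55.90137665] [[0.5949, 0.8038, 0.0007], [0.8038, -0.5949, 0.0012], [0.0014, -0.0001, -1.0]]
tot shift tool mm [-0.2  2.2 -1.1] turn deg [-0.01 -0.08  0.3 ]
[-0.001, -0.008, 0.03] [-0.003, 0.044, -0.022]
tip [ 566.58492828 -173.25148638   63.89858446] px [293.95551593 187.47004948]
in hole -30.17041689422716 -1.4842975797405609 -1.1014155395211631
```

View pics/top5u.png

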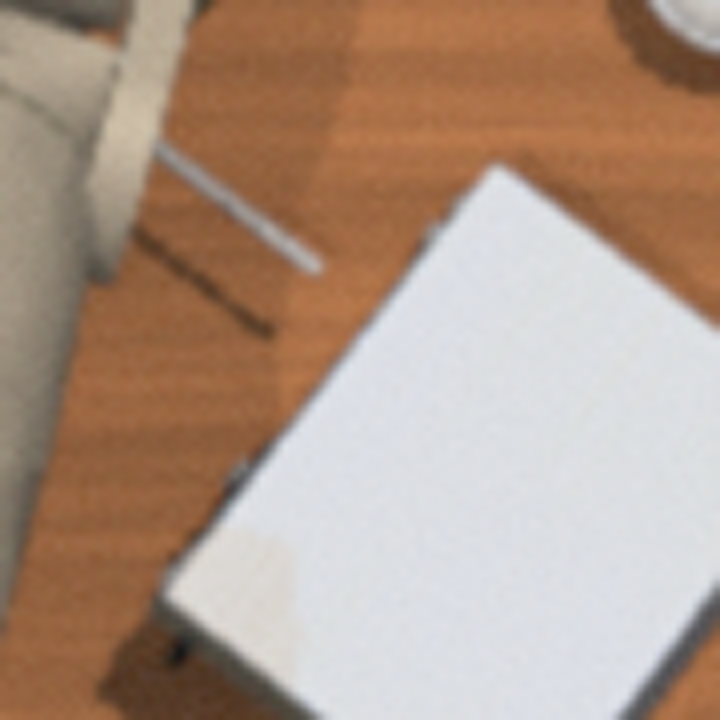

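The tip, at about top px (294.5,187.9), agrees with the kinematics. I correct by +1.2 mm in y, 1.1 mm up and 0.3° in yaw, then go in slowly and watch the force.

Emit:
servo_tool:
  motion:
    - {"dr": [0,-0.01,0.03],"delta_pos": [0,0.03,-0.022],"hand": 0}
    - {"dr": [0,0,0],"delta_pos": [-0.2,0,0],"hand": 0}
    - {"dr": [0,0,0],"delta_pos": [-0.2,0,0],"hand": 0}
    - {"dr": [0,0,0],"delta_pos": [0,0,0],"hand": 0}

```text
time_s: 7.35
eef_pos: [644.6, -71.0, 57.5]
ee_rot: [0.0, 0.894, 0.448, -0.0]
force: [1.3, -0.1, -1.1]
grip_width: 0.219
```

```bash
cat >> h.py <<'E'
def st():
    pp,r=pose();rc=r.apply([0,0,-8.2])+pp; tip=rc-150*r.as_matrix()[:,0]
    H=np.array([549.7,-198.3,65]); X=np.array([-.599,-.8007,0]);Y=np.array([.8007,-.599,0]); e=tip-H; print('tip in hole',(e@X).round(2),(e@Y).round(2),e[2].round(2),'F',ctrl.sense()['force'],'axis',(-r.as_matrix()[:,0]@np.c_[X,Y,[0,0,1]]).round(4),'t',ctrl.sense()['time_s'])
E
python3 -c "
from h import *
st()"
```

```text
tip in hole -8.76 -0.36 0.76 F [ 1.27453785 -0.14373343 -1.11661799] axis [ 1.e+00 -5.e-04  4.e-04] t 7.35
```

Emit:
servo_tool:
  motion:
    - {"dr": [0,0,0],"delta_pos": [-0.1,0,0.01],"hand": 0}
    - {"dr": [0,0,0],"delta_pos": [-0.1,0,0],"hand": 0}
    - {"dr": [0,0,0],"delta_pos": [-0.1,0,0],"hand": 0}
    - {"dr": [0,0,0],"delta_pos": [-0.1,0,0],"hand": 0}
    - {"dr": [0,0,0],"delta_pos": [0,0,0],"hand": 0}

```text
time_s: 7.98
eef_pos: [631.7, -88.2, 57.0]
ee_rot: [0.0, 0.894, 0.447, 0.0]
force: [-0.0, -0.1, -0.6]
grip_width: 0.215
```

```bash
python3 -c "
from h import *
st()
p,d=capture('scene'); save('s6',cv2.resize(p[130:280,190:390],None,fx=4,fy=4,interpolation=cv2.INTER_CUBIC)); st()
p,d=capture('top');save('t6',cv2.resize(p[155:245,255:345],None,fx=8,fy=8,interpolation=cv2.INTER_CUBIC))"
```

```text
tip in hole 12.7 -0.39 0.27 F [-0.01077831 -0.14574179 -0.58349099] axis [ 1.e+00 -7.e-04  2.e-04] t 7.975
tip in hole 12.51 -0.35 0.32 F [-0.46182726 -0.01605453 -1.67589602] axis [ 1.e+00 -5.e-04  2.e-04] t 8.025
```

View pics/t6.png

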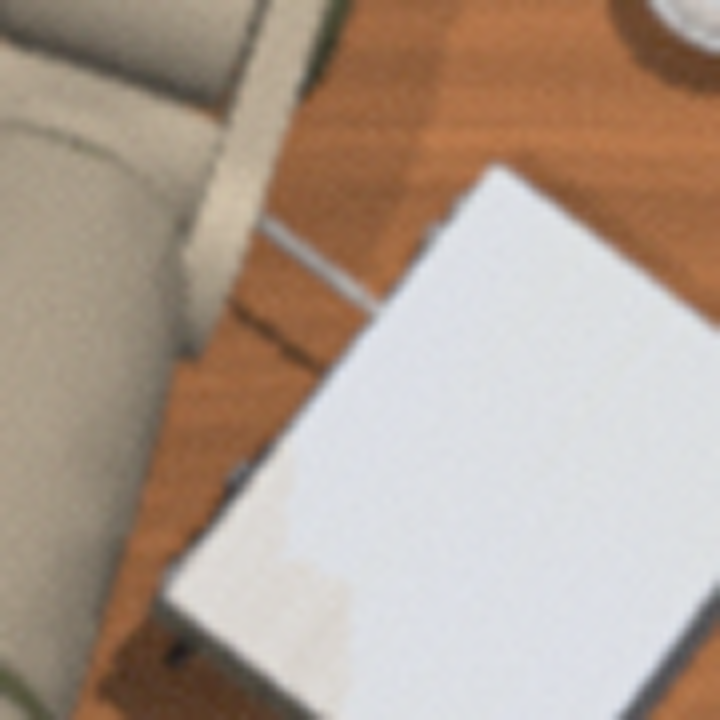

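There is no contact force at +12.5 mm, and the top picture shows the shaft passing under the cover edge at crop (378,308), so the tip is through the hole. I push to about 41 mm.

Emit:
servo_tool:
  motion:
    - {"dr": [0,0,0],"delta_pos": [-0.12,0,0],"hand": 0}
    - {"dr": [0,0,0],"delta_pos": [-0.12,0,0],"hand": 0}
    - {"dr": [0,0,0],"delta_pos": [-0.12,0,0],"hand": 0}
    - {"dr": [0,0,0],"delta_pos": [-0.12,0,0],"hand": 0}
    - {"dr": [0,0,0],"delta_pos": [-0.1,0,0],"hand": 0}
    - {"dr": [0,0,0],"delta_pos": [0,0,0],"hand": 0}
    - {"dr": [0,0,0],"delta_pos": [0,0,0],"hand": 0}

```text
time_s: 8.95
eef_pos: [614.6, -111.0, 57.6]
ee_rot: [0.0, 0.894, 0.448, 0.002]
force: [3.5, 4.6, -0.9]
grip_width: 0.22
```

```bash
python3 -c "
from h import *
st()
p,d=capture('scene'); save('s7',cv2.resize(p[100:280,190:390],None,fx=3,fy=3,interpolation=cv2.INTER_CUBIC)); st()
"
```

```text
tip in hole 41.25 -0.34 0.21 F [ 3.53736991  4.626973   -0.92235787] axis [ 1.e+00 -3.e-04 -4.e-03] t 8.95
tip in hole 41.23 -0.35 0.2 F [ 3.19778162  3.68939746 -0.43988403] axis [ 1.e+00 -2.e-04 -4.e-03] t 9.0
```

View pics/s7.png

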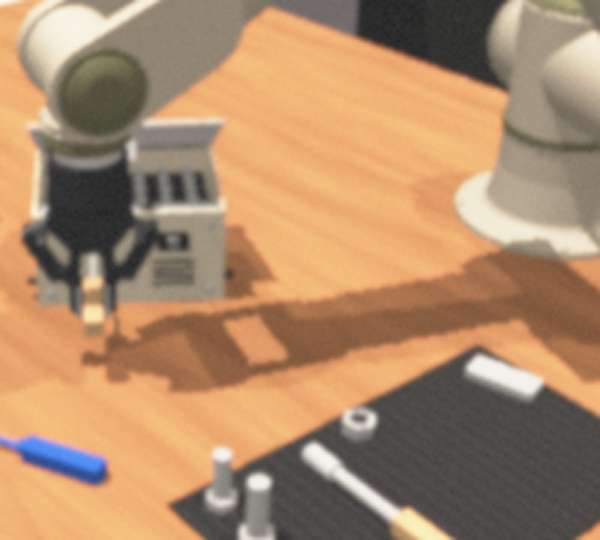

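The cover has sprung up, with its raised panel around crop (180,135), at a push force of about 5.8 N. I wait briefly and then withdraw straight.

Emit:
servo_tool:
  motion:
    - {"dr": [0,0,0],"delta_pos": [0,0,0],"hand": 0}
    - {"dr": [0,0,0],"delta_pos": [0,0,0],"hand": 0}
    - {"dr": [0,0,0],"delta_pos": [0,0,0],"hand": 0}
    - {"dr": [0,0,0],"delta_pos": [0,0,0],"hand": 0}
    - {"dr": [0,0,0],"delta_pos": [0.15,0,0],"hand": 0}
    - {"dr": [0,0,0],"delta_pos": [0.25,0,0],"hand": 0}
    - {"dr": [0,0,0],"delta_pos": [0.25,0,0],"hand": 0}
    - {"dr": [0,0,0],"delta_pos": [0.25,0,0],"hand": 0}
    - {"dr": [0,0,0],"delta_pos": [0.25,0,0],"hand": 0}
    - {"dr": [0,0,0],"delta_pos": [0.4,0,0],"hand": 0}
    - {"dr": [0,0,0],"delta_pos": [0.4,0,0],"hand": 0}
    - {"dr": [0,0,0],"delta_pos": [0,0,0],"hand": 0}

```text
time_s: 10.5
eef_pos: [676.9, -26.8, 57.7]
ee_rot: [0.0, 0.894, 0.449, 0.002]
force: [-0.0, -1.1, -0.9]
grip_width: 0.219
```

```bash
python3 -c "
from h import *
st(); plan([427.0,298,110],down(91),12)
"
```

```text
tip in hole -63.43 -0.66 0.4 F [-0.01567065 -1.10629704 -0.89908964] axis [ 1.      0.0017 -0.0031] t 10.5
tot shift tool mm [ 111.3 -394.3  -53. ] turn deg [  0.2   -0.12 -37.7 ]
[0.002, -0.001, -0.314] [0.185, -0.657, -0.088]
[0.002, -0.001, -0.314] [0.221, -0.646, -0.088]
[0.002, -0.001, -0.314] [0.256, -0.633, -0.088]
[0.002, -0.001, -0.314] [0.291, -0.618, -0.088]
[0.002, -0.001, -0.314] [0.324, -0.601, -0.088]
[0.002, -0.001, -0.314] [0.356, -0.583, -0.088]
[0.002, -0.001, -0.314] [0.388, -0.562, -0.088]
[0.002, -0.001, -0.314] [0.418, -0.54, -0.087]
[0.002, -0.001, -0.314] [0.447, -0.516, -0.087]
[0.002, -0.001, -0.314] [0.475, -0.491, -0.087]
[0.002, -0.001, -0.314] [0.501, -0.464, -0.087]
[0.002, -0.001, -0.314] [0.525, -0.436, -0.087]
```

Emit:
servo_tool:
  motion:
    - {"dr": [0,0,0],"delta_pos": [0,0,-0.7],"hand": 0}
    - {"dr": [0,0,0],"delta_pos": [0,0,-0.5],"hand": 0}
    - {"dr": [0,0,-0.31],"delta_pos": [0.18,-0.66,0],"hand": 0}
    - {"dr": [0,0,-0.31],"delta_pos": [0.22,-0.65,0],"hand": 0}
    - {"dr": [0,0,-0.31],"delta_pos": [0.26,-0.63,0],"hand": 0}
    - {"dr": [0,0,-0.31],"delta_pos": [0.29,-0.62,0],"hand": 0}
    - {"dr": [0,0,-0.31],"delta_pos": [0.32,-0.6,0],"hand": 0}
    - {"dr": [0,0,-0.31],"delta_pos": [0.36,-0.58,0],"hand": 0}
    - {"dr": [0,0,-0.31],"delta_pos": [0.39,-0.56,0],"hand": 0}
    - {"dr": [0,0,-0.31],"delta_pos": [0.42,-0.54,0],"hand": 0}
    - {"dr": [0,0,-0.31],"delta_pos": [0.45,-0.52,0],"hand": 0}
    - {"dr": [0,0,-0.31],"delta_pos": [0.48,-0.49,0],"hand": 0}
    - {"dr": [0,0,-0.31],"delta_pos": [0.5,-0.46,0],"hand": 0}
    - {"dr": [0,0,-0.31],"delta_pos": [0.52,-0.44,0],"hand": 0}
    - {"dr": [0,0,0],"delta_pos": [0,0,0],"hand": 0}

```text
time_s: 12.38
eef_pos: [415.6, 298.8, 118.7]
ee_rot: [0.002, 0.699, 0.715, -0.0]
force: [0.3, -0.3, -1.5]
grip_width: 0.215
```

```bash
python3 -c "
from h import *
plan([427.0,298,40],down(91),3)
p,d=capture('scene'); save('s8',cv2.resize(p[130:350,170:450],None,fx=2.8,fy=2.7)); 
p,d=capture('wrist'); save('w8',p)
"
```

```text
tot shift tool mm [-0.8 11.2 78.7] turn deg [0.15 0.16 0.29]
[0.005, 0.005, 0.01] [-0.005, 0.075, 0.525]
[0.005, 0.005, 0.01] [-0.006, 0.075, 0.525]
[0.005, 0.005, 0.01] [-0.006, 0.076, 0.525]
```

View pics/s8.png

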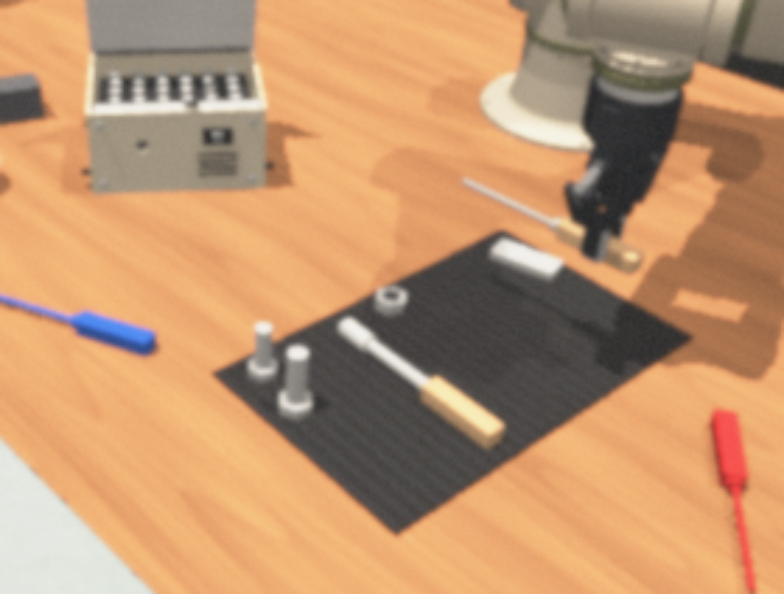

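The cover stands open and the rod is still held level, tip at crop (465,182). I lower it back to its old spot.

Emit:
servo_tool:
  motion:
    - {"dr": [0,0,0.02],"delta_pos": [-0.01,0.12,0.55],"hand": 0}
    - {"dr": [0.01,0.01,0.01],"delta_pos": [0,0.1,0.55],"hand": 0}
    - {"dr": [0,0,0],"delta_pos": [0,0,0.5],"hand": 0}
    - {"dr": [0,0,0],"delta_pos": [0,0,0.3],"hand": 0}
    - {"dr": [0,0,0],"delta_pos": [0,0,0],"hand": 0}
    - {"dr": [0,0,0],"delta_pos": [0,0,0],"hand": 0}

```text
time_s: 13.22
eef_pos: [433.6, 292.7, 22.7]
ee_rot: [0.002, 0.705, 0.709, 0.002]
force: [-0.7, 0.4, -0.4]
grip_width: 0.217
```

```bash
python3 -c "
from h import *
plan([427.0,298,6],down(91),1); print(ctrl.sense()['force'])
"
```

```text
tot shift tool mm [ 5.4 -6.7 16.6] turn deg [ 0.34  0.03 -0.71]
[0.034, 0.003, -0.071] [0.108, -0.134, 0.333]
[-0.69651407  0.42406975 -0.42577243]
```

Emit:
servo_tool:
  motion:
    - {"dr": [0.03,0,-0.05],"delta_pos": [0.08,-0.1,0.15],"hand": 0}
    - {"dr": [0,0,0],"delta_pos": [0,0,0.08],"hand": 0}
    - {"dr": [0,0,0],"delta_pos": [0,0,0.04],"hand": 0}
    - {"dr": [0,0,0],"delta_pos": [0,0,0],"hand": 0}
    - {"dr": [0,0,0],"delta_pos": [0,0,0],"hand": 0}

```text
time_s: 13.85
eef_pos: [429.0, 297.4, 9.8]
ee_rot: [0.001, 0.702, 0.712, 0.001]
force: [0.0, 0.1, -0.5]
grip_width: 0.216
```

```bash
python3 -c "
from h import *
plan([427.0,298,5],down(91),1); print(ctrl.sense()['force'])
"
```

```text
tot shift tool mm [ 0.6 -2.   4.8] turn deg [ 0.17 -0.03 -0.15]
[0.017, -0.003, -0.015] [0.012, -0.04, 0.096]
[ 0.00998697  0.05308949 -0.47154607]
```

Emit:
servo_tool:
  motion:
    - {"dr": [0.02,0,0],"delta_pos": [0,0,0.04],"hand": 0}
    - {"dr": [0,0,0],"delta_pos": [0,0,0.04],"hand": 0}
    - {"dr": [0,0,0],"delta_pos": [0,0,0.02],"hand": 0}
    - {"dr": [0,0,0],"delta_pos": [0,0,0],"hand": 0}
    - {"dr": [0,0,0],"delta_pos": [0,0,0],"hand": 0}

```text
time_s: 14.48
eef_pos: [429.2, 297.4, 4.8]
ee_rot: [-0.0, 0.702, 0.712, 0.0]
force: [-0.3, -0.2, 0.7]
grip_width: 0.216
```

The tool is back at the grasp height with the handle on the mat. I release gently and retreat.

Emit:
servo_tool:
  motion:
    - {"dr": [0,0,0],"delta_pos": [0,0,0],"hand": 0.3}
    - {"dr": [0,0,0],"delta_pos": [0,0,0],"hand": 0.5}
    - {"dr": [0,0,0],"delta_pos": [0,0,0],"hand": 0.8}
    - {"dr": [0,0,0],"delta_pos": [0,0,0],"hand": 0.8}
    - {"dr": [0,0,0],"delta_pos": [0,0,0],"hand": 0.8}
    - {"dr": [0,0,0],"delta_pos": [0,0,-0.3],"hand": 0.8}
    - {"dr": [0,0,0],"delta_pos": [0,0,-0.8],"hand": 0.8}
    - {"dr": [0,0,0],"delta_pos": [0,0,-1],"hand": 0.8}
    - {"dr": [0,0,0],"delta_pos": [0,0,-1],"hand": 0.8}
    - {"dr": [0,0,0],"delta_pos": [0,0,0],"hand": 0.8}
    - {"dr": [0,0,0],"delta_pos": [0,0,0],"hand": 0.8}

```text
time_s: 15.85
eef_pos: [429.0, 297.2, 168.9]
ee_rot: [0.0, 0.702, 0.712, 0.001]
force: [0.0, 0.1, -0.7]
grip_width: 0.802
```

```bash
python3 -c "
from h import *
p,d=capture('scene'); save('s9',cv2.resize(p[110:350,170:450],None,fx=2.8,fy=2.4)); 
cs=get_calibration('scene')
for u,v in((213,120),(235,120),(250,120)): print(d[v,u],world(cs,u,v,d[v,u]).round(0))
p,d=capture('wrist'); save('w9',p); print(ctrl.sense()['force'],ctrl.sense()['time_s'])
"
```

```text
1278.1271 [ 494. -301.  233.]
1289.8116 [ 435. -263.  230.]
1292.2122 [ 398. -232.  230.]
[-0.6789903   0.88161251 -0.22197069] 15.95
```

View pics/s9.png

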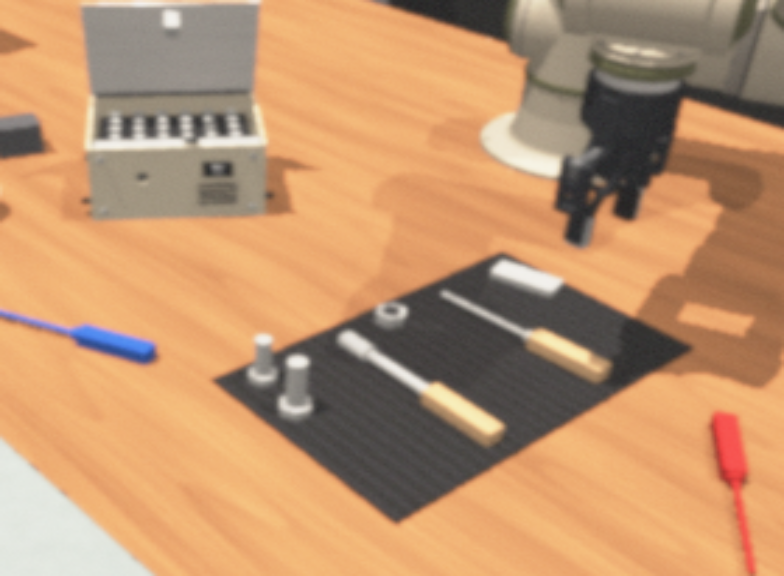

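View pics/w9.png

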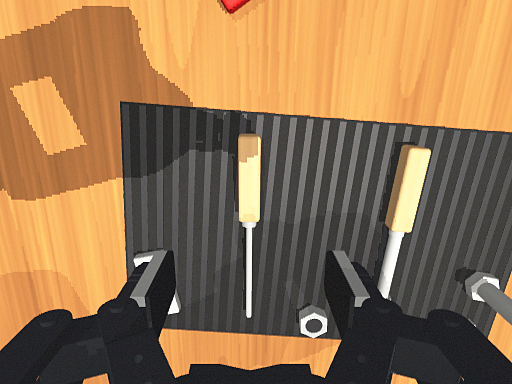

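The rod lies flat on the mat: in the wrist picture the handle runs from (250,135) to (249,221) and the tip is at (249,316). The cover is open, the other parts look unmoved, and the gripper is clear.

```bash
python3 -c "
from h import *
print(ticket.finish_job())
"
```

```text
the job is handed in; nothing more can be done
None
```

The bench unit is open, the rod is back flat on the mat, and the job is handed in; it reports no verdict. It took about 16 s of the 59 s allowed.

**What I did:** I gripped the thin-shaft wooden rod at its handle and aligned it using the top and scene pictures plus the arm's own position. I pushed the tip through the hole to about 41 mm at about 6 N, and the cover sprang open. I then pulled the rod straight out, lowered it to its original spot while still held, released it and backed off.

**Last checks:**
- **Rod:** flat on the mat.
- **Cover:** open. Depth points on the panel read about 230–233 mm, taken below its top edge. I did not measure the front edge itself.
- **Other parts:** the driver, bolts, nut and bar look unmoved in the last pictures. The bowl and block were out of or cut off by that view, but the arm went nowhere near them.
- **Latch:** I could not see it return to rest; the rod is fully out.
- **Hole position:** the estimates from the cameras agreed to about 1 mm along the face. One estimate of the depth position differed by about 3 mm, but this had no effect.

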